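# Proof-pull a door spring on the bench spring tester

### The arm

A 6-joint arm with a two-finger parallel gripper is mounted at the origin on the work surface. World frame = base frame: x ahead of the robot, y to its left, z up, the work surface at z = 0. Lengths are in m, angles in rad, forces in N, time in s.
With the tool pointing down it reaches from about 0.25 to 0.775 m from the base axis. Payload 4 kg.
Tool frame: the origin (TCP) lies at the centre of the arm's flange, where the gripper is bolted on; the fingertips stand 199 mm ahead of it and the grasp point (between the pads) lies 180 mm ahead of it (robot.tcp_to_tips is the z of the fingertips in the tool frame, in m); z points along the fingers, y is the line along which they close (so a half turn about z gives the same grasp; the last joint's range is limited). The gripper opens to 94 mm and grips with 3 to 60 N. Pads are 16 mm wide; open, the fingers measure 119 mm over their backs; the gripper's body (75 mm by 177 mm) begins 78 mm behind the grasp point.
Start: joints at [-1.39, 0.087, 1.371, -0, 1.684, -0.103], TCP at [0.154, -0.528, 0.405] pointing down, gripper open.
Joint ranges: [-3.1, 3.1], [-0.76, 2.03], [0.27, 2.55], [-1.08, 4.22], [0.17, 2.65], [-2.57, 2.57]. Speed limits (rad/s): [2.79, 2.79, 3.14, 3.14, 3.14, 3.14].

### API

Orientations are given as [roll, pitch, yaw] about the fixed x, y, z axes, in that order (R = Rz(yaw) Ry(pitch) Rx(roll)).
In Python, from bench import robot gives the robot as it stands.
- The arm moves only by the tool play_rows, never from a script. Its arguments are lists of equal length, an entry for each row: "translation": the shift along the tool's x, y, z scaled (see below), a list of three; "twist": the turn, a rotation vector about the tool's x, y, z scaled (see below), a list of three; "gripper": the opening, from -1 (shut) to 1 (fully open). A call has 1 to 8 rows; each row shifts and turns the commanded pose from where the row before left it, along the tool's axes as they then stand; what a row does not reach is not made up. The controller multiplies each number of a shift by 0.04 m and each number of a turn by 0.1 rad. A row lasts 1/10 s, in which the tool goes at most 50 mm and 8.59 degrees, less where a joint would pass 70% of its speed; a pose out of reach is approached as far as the arm can. A call with a number of a shift or a turn outside -1 to 1 is refused whole. A call with a gripper value outside its range is refused whole. The fingers move at their own pace and stop on an object; the grip force is fixed at half the most. Time passes only in rows, so rows that do not move let the fingers close. It gives the time, the measured TCP pose, the force, the opening and the grip force at its end, in the units of the state.
- robot.get_obs(): the state, without advancing time (a new reading comes with each control period).
- robot.snapshot(name): name is "scene" or "top"; returns the picture (480x640x3 uint8, red, green, blue); there is no depth.
- robot.camera_model(name): a dict with "camera_matrix" (3x3 intrinsics, pixels), "rvec" (rotation vector, rad) and "tvec" (3), from world to camera coordinates, as OpenCV has them. Camera axes: x right, y down, z forward; pixel columns grow to the right and rows downward; lengths in m; the calibration is good to about 2 mm. A picture is of the moment at which its call begins. camera_model takes no time and is no camera call.
- robot.close_job(): hands the job in; it is judged then, once.
Trained networks look in the newest picture that a camera, given by its name, has taken for a name from the list of things; names that differ only in an ending like _2 or _b are one class to them, and where a whole thing is asked for, a point or a joint stands for the part that bears it (a point fixed in the world has none). Each returns a list of dicts, best first, with "score" (0 to 1); they miss things now and then, are a little off and sometimes report something else, mostly with a low value. They report only what shows in the picture. A call takes as long as a camera call.
- robot.recognise(name, camera): "centre" ([x, y, z] in m, in world coordinates, good to about 4 mm: the middle of the surface that is visible of it).
- robot.spot_point(name, camera): "centre" ([x, y, z] in m, in world coordinates, good to about 4 mm: a listed point, or the origin of a listed thing).
The state is a dict: "time": time; "joint_positions": joint angles; "qvel": joint speeds; "joint_torque": joint torques, N m; "tool_pos": TCP position; "ee_rot": TCP orientation; "wrist_force": force on the tool from outside, world axes, zero at the start; "wrist_torque": the same for the moment, N m; "width": finger opening in m; "finger_force": force on a finger pad.
Only numpy, scipy, OpenCV 4.12 (cv2) and the standard library are available. Lean on these libraries where they do the work, as an engineer would, in place of code of your own. Each camera call takes 0.05 s, during which the arm holds its last target. There are 200 camera calls.

### The job

A door spring from the colour meter is mounted in the spring tester: give it its proof pull. Draw the black handle straight out until the red pointer stands over the middle of the green band, hold it there for two seconds, then ease it all the way back in without letting it snap, and let go. The slide must push the yellow peak rider (do not touch it yourself) so that it is left standing in its channel with its back edge level with the green band; leave the other things on the bench where they are.

Things in the scene. Friction and masses are not known exactly. Their poses are not given: they have to be found in the camera images.
- gauge: The spring tester, fixed to the bench: a grey base plate 320 x 185 x 12 mm with an aluminium spring housing 120 x 60 mm, its top 68 mm above the bench. The origin is on the bench surface under the rod's line; z is up. The slide pulls out along the tester's own -x. In its axes (mm): plate x -170 to 150, y -50 to 135; housing x 30 to 150, y -30 to 30. A channel for the rider runs along x at y = 85: two walls 26 mm apart, 10 mm high, on the plate top.
- slide (a joint): How far the sprung slide is pulled out, in m: 0 fully home, 0.1 at its stop. The spring pulls it home with about 3 N at 0 and 11 N more per 100 mm, plus slight friction; it flies back if let go when pulled out.
- handle (a point): Middle of the top of the black pull handle on the slide: an upright plate 14 mm thick along the tester's x, 60 mm wide along its y, from 22 to 95 mm above the bench, moving with the slide. A 10 mm steel rod joins it, at 40 mm height, to the housing behind, whose front is 58 mm from the handle's back face when home. Above the rod (50 mm) both faces of the handle are free. Axes as the tester's.
- pointer (a point): The reading line of the red pointer, on the needle's top 34 mm above the bench, beside the handle and moving with it. The needle is 4 mm wide along the tester's x. The point is 10 mm ahead (tester's -x) of the handle's middle and 115 mm to its +y side; the flat red face that pushes the rider lies on the same reading line. Axes as the tester's.
- band: The green band, a tab 12 mm wide along the tester's x, 22 mm along its y and 8 mm high, fixed on the white scale beside the channel; it marks the length to pull to and is set to a different place each time, 35 to 75 mm ahead of the pointer's home. The origin is the centre of its underside; axes as the tester's.
- rider: The yellow peak rider, a loose block 24 x 22 x 26 mm, 30 g, sitting in the channel just ahead of the red pointer's face. The slide pushes it outward and leaves it behind when going back. The origin is the middle of the lower edge of its back face (the face towards the housing, marked by a black line on top), so it shows the farthest pull; its body extends 24 mm along its -x.
- dish: Black shallow sample dish, 120 mm across, 22 mm high, to the tester's +y side; leave it. Origin under its centre.
- cup: White cupping cup, 84 mm across, 65 mm high, to the tester's -y side; leave it. Origin under its centre.
- jar: Amber bean jar, 64 mm across, 110 mm high, to the tester's -y side; leave it. Origin under its centre.
- driver: Screwdriver with a red handle lying to the tester's +y side; leave it.

How it is judged:
On the way, in this order (a step that is already met when the one before it is completed fails the run):
1. the slide is drawn out and held with the red pointer over the green band (within 6 mm of its middle) for 1.5 s (x of pointer in the frame of band between -0.006 and 0.006 m), for 1.5 s.
2. the slide is eased back home (value of joint slide below 0.004 m), for 0.2 s.
At the end, for the whole second after the job is handed in: The slide is released and fully home (within 4 mm) and still; the yellow rider rests upright in its channel with its back edge within 7 mm of the green band's middle line (value of joint slide below 0.004 m and x of rider in the frame of band between -0.007 and 0.007 m and velocity of joint slide between -0.01 and 0.01 m/s and angle between rider's own z axis and vertical below 0.15 rad and y of rider in the frame of gauge between 0.078 and 0.092 m and z of rider in the frame of gauge below 0.016 m and linear speed of rider below 0.01 m/s); the robot touches nothing.
It fails at once if the slide snaps back (returns faster than 0.3 m/s) (velocity of joint slide below -0.3 m/s).
It fails at once if the robot touches the rider (contact force between rider and the fingers above 0.3 N or contact force between rider and the arm above 0.3 N).
It fails at once if the dish, cup, jar or screwdriver is moved by more than 30 mm (distance of any of dish, cup, jar, driver from where it was at the start of the episode above 0.03 m).
It also fails if it takes over 45 s, if anything falls off the work surface, if the arm or the gripper's body presses on something with over 40 N, if the wrist force passes 120 N, or if a joint passes its speed limit or range.

## Working session

There is one attempt and no reset: what is moved stays moved. The work goes in short steps, Python scripts to look and compute and a tool call to move; the robot and the scene stay as the last step left them, time stands still between calls to the robot, and variables do not carry over. Pictures are saved under pics/ and viewed, at most 10 in all, crops included, and the job is handed in when it is done.

Besides the shell and the picture viewer there is one more tool, called after ">>>" as name(argument=value, ...), one argument or row to a line, values as JSON. play_rows: Moves the arm, as the interface text tells. Its arguments: {"type":"object","properties":{"translation":{"type":"array","items":{"type":"array","items":{"type":"number","minimum":-1,"maximum":1}}},"twist":{"type":"array","items":{"type":"array","items":{"type":"number","minimum":-1,"maximum":1}}},"gripper":{"type":"array","items":{"type":"number"}}},"required":["translation","twist","gripper"]}

```bash
mkdir -p pics; ls; python3 - <<'E'
from bench import robot
import cv2,numpy as np
for c in("scene","top"):
    im=robot.snapshot(c);cv2.imwrite(f"pics/{c}0.png",im[:,:,::-1])
    for n in("gauge","handle","pointer","band","rider"):
        r=robot.spot_point(n,c);print(c,n,[(np.round(d["centre"],4),round(d["score"],2)) for d in r[:2]])
o=robot.get_obs();print(o)
E
```

```text
pics
scene gauge [(array([ 0.6241, -0.1041, -0.0029]), 0.97), (array([0.686 , 0.1168, 0.0012]), 0.15)]
scene handle [(array([ 0.5952, -0.11  ,  0.1001]), 0.78)]
scene pointer [(array([0.5741, 0.0039, 0.032 ]), 0.77)]
scene band [(array([0.5336, 0.0101, 0.0138]), 0.39)]
scene rider [(array([ 0.571 , -0.0257,  0.0122]), 0.63)]
top gauge [(array([ 0.6273, -0.1069,  0.0007]), 0.71)]
top handle [(array([ 0.5905, -0.1066,  0.0947]), 0.91)]
top pointer [(array([0.577 , 0.0042, 0.0323]), 0.82), (array([ 0.683 ,  0.1181, -0.002 ]), 0.74)]
top band [(array([0.5347, 0.005 , 0.0163]), 0.39)]
top rider [(array([ 0.5711, -0.0253,  0.0102]), 0.42)]
{'time': 0.6, 'joint_positions': array([-1.39008724e+00,  8.72001011e-02,  1.37070161e+00,  2.63033948e-05,
        1.68359562e+00, -1.03096416e-01]), 'qvel': array([-3.45486358e-04,  1.80528603e-05,  7.02531158e-04,  1.81975028e-04,
       -1.10357690e-03,  2.43273459e-04]), 'joint_torque': array([-1.37026589e-03, -3.39779806e+01, -3.02416313e+01,  7.16433534e-02,
        2.37379759e-02, -9.70762414e-06]), 'tool_pos': array([ 0.15400745, -0.52799874,  0.404705  ]), 'ee_rot': array([ 3.14149515e+00, -1.61876321e-05,  2.83808463e-01]), 'wrist_force': array([-0.3301239 , -0.61679164, -0.09675382]), 'wrist_torque': array([0.0396556 , 0.00352174, 0.0012196 ]), 'finger_force': 0.0, 'width': 0.09383472565455797}
```

View pics/scene0.png

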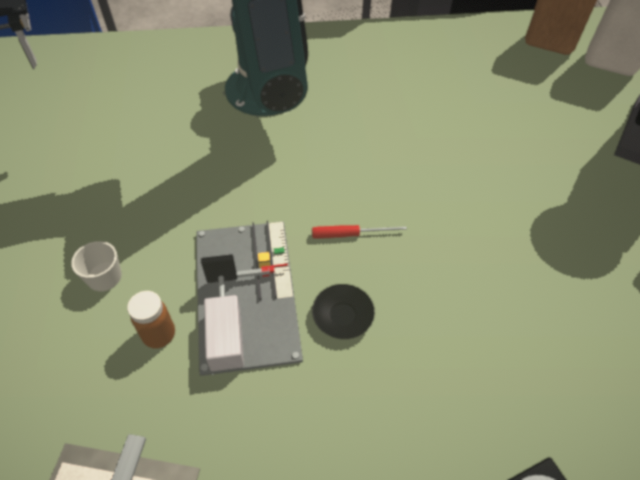

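View pics/top0.png

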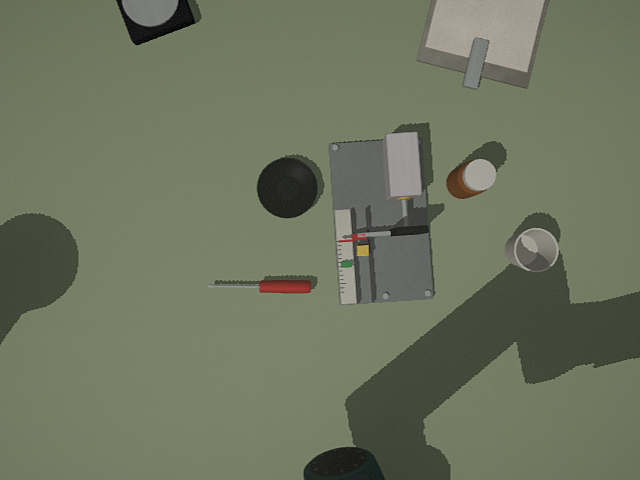

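The scene view shows the tester at about (195–300, 225–370): handle (219,268), pointer needle (275,268), green tab (279,250). The top view shows the handle (409,231), needle (350,240), green tab (347,264) and rider (363,251). I'll crop both for exact corners.

```bash
python3 - <<'E'
import cv2,numpy as np
a=cv2.imread("pics/scene0.png")[215:380,185:310];b=cv2.imread("pics/top0.png")[120:320,320:445]
a=cv2.resize(a,None,fx=3,fy=3,interpolation=2);b=cv2.resize(b,None,fx=3,fy=3,interpolation=2)
a=cv2.copyMakeBorder(a,0,600-a.shape[0],0,0,0);cv2.imwrite("pics/crop.png",np.hstack([a,b]))
for n in("scene","top"):
    im=cv2.imread(f"pics/{n}0.png");h=cv2.cvtColor(im,cv2.COLOR_BGR2HSV)
    x0,y0,x1,y1=(185,215,310,380) if n=="scene" else(320,120,445,320)
    H,S,V=[h[y0:y1,x0:x1,i] for i in range(3)]
    for k,m in dict(green=(H>55)&(H<90)&(S>110),red=((H<6)|(H>174))&(S>150),yel=(H>18)&(H<32)&(S>150)).items():
        nn,l,st,c=cv2.connectedComponentsWithStats(m.astype(np.uint8))
        for i in range(1,nn):
            if st[i,4]>8:print(n,k,st[i,:4]+[x0,y0,0,0],st[i,4],c[i]+[x0,y0])
E
```

```text
scene green [275 249   8   4] 25 [278.6  250.28]
scene red [262 266  13   6] 44 [268.29545455 267.81818182]
scene yel [259 253  10   9] 72 [263.55555556 257.        ]
scene yel [261 263   7   2] 9 [264.22222222 263.66666667]
top green [341 261  11   6] 56 [346.33928571 263.82142857]
top red [339 234  27   8] 64 [353.734375 238.296875]
top yel [357 245  12  11] 50 [363.26 250.86]
```

View pics/crop.png

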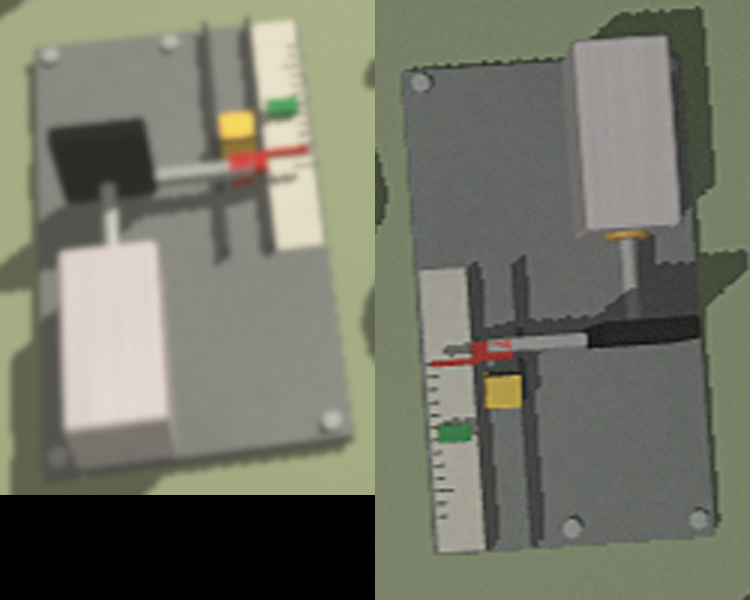

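The crop shows plate corners, the needle line (top, pixel about 338,241 to 352,239) and the green tab (346.3,263.8) clearly. Next I fit the tester pose.

```bash
cat > h.py <<'E'
from bench import robot
import cv2,numpy as np
CM={c:robot.camera_model(c) for c in("scene","top")}
def proj(c,P):
    m=CM[c];return cv2.projectPoints(np.array(P,float).reshape(-1,3),np.array(m["rvec"]),np.array(m["tvec"]),np.array(m["camera_matrix"]),None)[0].reshape(-1,2)
def back(c,uv,z):
    m=CM[c];R=cv2.Rodrigues(np.array(m["rvec"]))[0];t=np.array(m["tvec"]).ravel()
    d=R.T@np.linalg.solve(np.array(m["camera_matrix"]),[*uv,1]);o=-R.T@t
    return o+d*(z-o[2])/d[2]
def world(g,P):
    x,y,a=g;P=np.atleast_2d(P);c,s=np.cos(a),np.sin(a)
    return np.c_[x+c*P[:,0]-s*P[:,1],y+s*P[:,0]+c*P[:,1],P[:,2]]
def local(g,p):
    c,s=np.cos(g[2]),np.sin(g[2]);d=np.array(p)[:2]-g[:2];return np.array([c*d[0]+s*d[1],-s*d[0]+c*d[1]])
E
python3 - <<'E'
from h import *
from scipy.optimize import least_squares
obs={"scene":([[-.17,-.05,.012],[-.17,.135,.012],[.15,.135,.012]],[[196.7,230],[283.3,221],[302.3,360.7]]),
"top":([[.15,.135,.012],[-.17,.135,.012],[-.17,-.05,.012]],[[329.3,143.3],[340.3,304.3],[433.7,297.7]])}
f=lambda g:np.concatenate([(proj(c,world(g,np.array(P)))-q).ravel() for c,(P,q) in obs.items()])
r=least_squares(f,[.625,-.105,0.05]);g=r.x;print(g,np.round(r.fun,1));np.save("g.npy",g)
for c,uv in(("top",(346.3,263.8)),("scene",(278.6,250.3))):
    for z in(.02,.022,):p=back(c,uv,z);print(c,"band",p,local(g,p))
for c,uv in(("top",(338.3,241.3)),("top",(352,239.3)),("scene",(287,264.7)),("scene",(266,268))):
    p=back(c,uv,.034);print(c,"ptr",p,local(g,p))
# two-view height of the green tab and pointer tip
def tri(a,b):
    from scipy.optimize import least_squares as L
    return L(lambda X:np.r_[proj("scene",X)[0]-a,proj("top",X)[0]-b],[.55,0,.02]).x
print("tri band",tri((278.6,250.3),(346.3,263.8)),"ptr tip",tri((287,264.7),(338.3,241.3)))
for n in("handle","pointer","band","rider"):
  for c in("scene","top"):
    d=robot.spot_point(n,c)
    if d:print(n,c,local(g,d[0]["centre"]),d[0]["centre"][2])
E
```

```text
[ 0.62755841 -0.10728209  0.03987159] [-1.   0.8  0.1  0.4 -0.2  0.1 -0.4 -0.3 -0.6  0.5 -0.2  0.8]
top band [0.53257919 0.0062607  0.02      ] [-0.0903778   0.11723852]
top band [0.53263062 0.00640362 0.022     ] [-0.09032071  0.11737928]
scene band [0.5320249  0.00624797 0.02      ] [-0.09093216  0.1172479 ]
scene band [0.53343537 0.00626445 0.022     ] [-0.08952215  0.11720814]
top ptr [0.5765593  0.02147444 0.034     ] [-0.04582621  0.13068708]
top ptr [ 0.57973378 -0.00498476  0.034     ] [-0.04370895  0.10412237]
scene ptr [0.57798601 0.02069865 0.034     ] [-0.04443156  0.12985503]
scene ptr [ 0.58174393 -0.02068144  0.034     ] [-0.04232608  0.08835804]
tri band [0.53259708 0.0062876  0.02080448] ptr tip [0.57657836 0.02104005 0.03181843]
handle scene [-0.03244103 -0.00142591] 0.1001
handle top [-0.03700177  0.00215874] 0.0947
pointer scene [-0.04898409  0.11322464] 0.032
pointer top [-0.04607444  0.1134088 ] 0.0323
band scene [-0.08920477  0.12103408] 0.0138
band top [-0.08830893  0.11589429] 0.0163
rider scene [-0.05326151  0.08377173] 0.0122
rider top [-0.05314565  0.08416743] 0.0102
```

Tester pose is (0.6276, −0.1073), yaw 0.04. The pointer is at home x = −45 mm, which matches the drawing, and the band is at about −90 mm, so the pull is about 45 mm. First I travel at height.

>>> play_rows(
  translation=[
    [0.84, -0.437, 0],
    [0.84, -0.437, 0],
    [0.84, -0.437, 0],
    [0.84, -0.437, 0],
    [0.84, -0.437, 0],
    [0.84, -0.437, 0],
    [0.84, -0.437, 0],
    [0.84, -0.437, 0],
  ],
  twist=[
    [0, 0, 0],
    [0, 0, 0],
    [0, 0, 0],
    [0, 0, 0],
    [0, 0, 0],
    [0, 0, 0],
    [0, 0, 0],
    [0, 0, 0],
  ],
  gripper=[0.2, 0.2, 0.2, 0.2, 0.2, 0.2, 0.2, 0.2],
)

```text
time: 1.8
tool_pos: [0.3737, -0.3172, 0.4049]
ee_rot: [3.141, -0.0, 0.284]
wrist_force: [0.3, -0.3, 0.2]
width: 0.0563
finger_force: 0.0
```

>>> play_rows(
  translation=[
    [0.84, -0.437, 0],
    [0.84, -0.437, 0],
    [0.84, -0.437, 0],
    [0.84, -0.437, 0],
    [0.84, -0.437, 0],
    [0.84, -0.437, 0],
    [0.84, -0.437, 0],
    [0.84, -0.437, 0],
  ],
  twist=[
    [0, 0, 0],
    [0, 0, 0],
    [0, 0, 0],
    [0, 0, 0],
    [0, 0, 0],
    [0, 0, 0],
    [0, 0, 0],
    [0, 0, 0],
  ],
  gripper=[0.2, 0.2, 0.2, 0.2, 0.2, 0.2, 0.2, 0.2],
)

```text
time: 2.6
tool_pos: [0.5928, -0.1077, 0.4047]
ee_rot: [3.141, -0.0, 0.284]
wrist_force: [1.0, -1.2, -0.2]
width: 0.0564
finger_force: 0.0
```

>>> play_rows(
  translation=[
    [0, 0, 0],
    [0, 0, 0],
    [0, 0, 0],
    [0, 0, 0],
    [0, 0, 0],
    [0, 0, 0],
    [0, 0, 0],
  ],
  twist=[
    [0, 0, -1],
    [0, 0, -1],
    [0, 0, -1],
    [0, 0, -1],
    [0, 0, -1],
    [0, 0, -1],
    [0, 0, -1],
  ],
  gripper=[0.2, 0.2, 0.2, 0.2, 0.2, 0.2, 0.2],
)

```text
time: 3.3
tool_pos: [0.5918, -0.109, 0.4046]
ee_rot: [-3.142, 0.0, 0.988]
wrist_force: [-0.7, -0.2, 0.1]
width: 0.0564
finger_force: 0.0
```

>>> play_rows(
  translation=[
    [0, 0, 0],
    [0, 0, 0],
    [0, 0, 0],
    [0, 0, 0],
    [0, 0, 0],
    [0, 0, 0],
    [0, 0, 0],
    [0, 0, 0],
  ],
  twist=[
    [0, 0, -1],
    [0, 0, -1],
    [0, 0, -1],
    [0, 0, -1],
    [0, 0, -1],
    [0, 0, -1],
    [0, 0, -0.27],
    [0, 0, 0],
  ],
  gripper=[0.2, 0.2, 0.2, 0.2, 0.2, 0.2, 0.2, 0.2],
)

```text
time: 4.1
tool_pos: [0.5918, -0.109, 0.4046]
ee_rot: [-3.142, 0.0, 1.61]
wrist_force: [-0.1, 0.1, 0.1]
width: 0.0562
finger_force: 0.0
```

```bash
python3 - <<'E'
from h import *
o=robot.get_obs();g=np.load("g.npy");p=o["tool_pos"];print(o["time"],p,o["ee_rot"],o["width"],o["joint_positions"],local(g,p))
cv2.imwrite("pics/t1.png",cv2.resize(robot.snapshot("top")[100:340,260:580,::-1],None,fx=2,fy=2))
E
```

```text
4.1 [ 0.5917901  -0.10897023  0.4046364 ] [-3.14153998e+00  4.25328625e-05  1.60956939e+00] 0.05618853491532539 [-2.76282417e-01  2.03014247e-01  1.24023685e+00 -5.72277344e-05
  1.69837846e+00 -3.15062757e-01] [-0.03580718 -0.00026103]
```

View pics/t1.png

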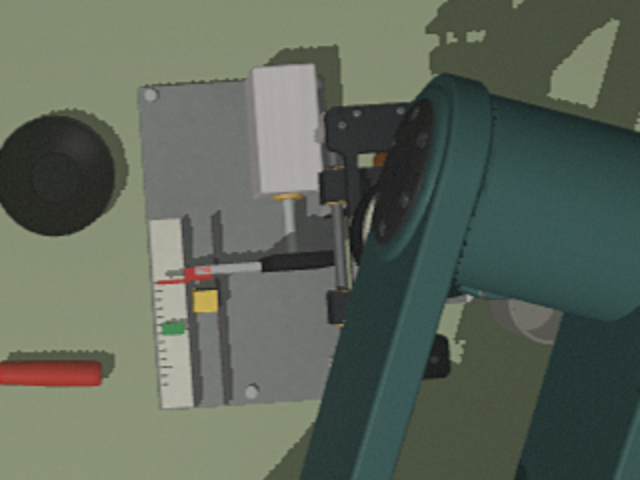

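The top view shows the open fingers (pixels ~340,185 and 340,307) straddling the handle plate (~300,262), with needle and band still in view. I descend to tips at about 61 mm, then close.

>>> play_rows(
  translation=[
    [0, 0, 0.6],
    [0, 0, 0.6],
    [0, 0, 0.6],
    [0, 0, 0.6],
    [0, 0, 0.6],
    [0, 0, 0.6],
    [0, 0, 0],
  ],
  twist=[
    [0, 0, 0],
    [0, 0, 0],
    [0, 0, 0],
    [0, 0, 0],
    [0, 0, 0],
    [0, 0, 0],
    [0, 0, 0],
  ],
  gripper=[0.2, 0.2, 0.2, 0.2, 0.2, 0.2, 0.2],
)

```text
time: 4.85
tool_pos: [0.5905, -0.1086, 0.2563]
ee_rot: [-3.133, -0.003, 1.61]
wrist_force: [-0.5, 0.3, 0.2]
width: 0.0565
finger_force: 0.0
```

>>> play_rows(
  translation=[
    [0, 0, 0],
    [0, 0, 0],
    [0, 0, 0],
    [0, 0, 0],
    [0, 0, 0],
    [0, 0, 0],
    [0, 0, 0],
    [0, 0, 0],
  ],
  twist=[
    [0, 0, 0],
    [0, 0, 0],
    [0, 0, 0],
    [0, 0, 0],
    [0, 0, 0],
    [0, 0, 0],
    [0, 0, 0],
    [0, 0, 0],
  ],
  gripper=[-1, -1, -1, -1, -1, -1, -1, -1],
)

```text
time: 5.65
tool_pos: [0.5921, -0.109, 0.2612]
ee_rot: [3.14, 0.0, 1.611]
wrist_force: [1.6, 0.3, 2.0]
width: 0.0139
finger_force: 30.0
```

```bash
python3 - <<'E'
from h import *
o=robot.get_obs();g=np.load("g.npy");p=o["tool_pos"];print(o["time"],p,o["ee_rot"],o["width"],o["wrist_force"],local(g,p))
E
```

```text
5.65 [ 0.59206249 -0.10899198  0.26120029] [3.14021204e+00 3.91860262e-04 1.61102830e+00] 0.013852780683523256 [1.59301986 0.26041168 2.04223967] [-0.03553587 -0.00029362]
```

Gripped at 14 mm, the handle's thickness. Now a slow pull, tapering to about 43 mm.

>>> play_rows(
  translation=[
    [0, -0.05, 0],
    [0, -0.1, 0],
    [0, -0.1, 0],
    [0, -0.1, 0],
    [0, -0.1, 0],
    [0, -0.1, 0],
    [0, -0.1, 0],
    [0, -0.1, 0],
  ],
  twist=[
    [0, 0, 0],
    [0, 0, 0],
    [0, 0, 0],
    [0, 0, 0],
    [0, 0, 0],
    [0, 0, 0],
    [0, 0, 0],
    [0, 0, 0],
  ],
  gripper=[-1, -1, -1, -1, -1, -1, -1, -1],
)

```text
time: 6.45
tool_pos: [0.5622, -0.1103, 0.2612]
ee_rot: [3.138, 0.001, 1.611]
wrist_force: [7.5, 0.4, -1.9]
width: 0.0138
finger_force: 30.0
```

>>> play_rows(
  translation=[
    [0, -0.1, 0],
    [0, -0.1, 0],
    [0, -0.06, 0],
    [0, -0.04, 0],
    [0, -0.02, 0],
    [0, 0, 0],
  ],
  twist=[
    [0, 0, 0],
    [0, 0, 0],
    [0, 0, 0],
    [0, 0, 0],
    [0, 0, 0],
    [0, 0, 0],
  ],
  gripper=[-1, -1, -1, -1, -1, -1],
)

```text
time: 7.05
tool_pos: [0.5496, -0.1107, 0.2612]
ee_rot: [3.137, 0.001, 1.611]
wrist_force: [7.5, -0.3, -0.4]
width: 0.0138
finger_force: 30.0
```

```bash
python3 - <<'E'
from h import *
o=robot.get_obs();g=np.load("g.npy");p=o["tool_pos"];print(o["time"],p,o["ee_rot"],o["width"],o["wrist_force"],local(g,p))
for c,n in(("top","t2"),("scene","s2")):
    im=robot.snapshot(c);cv2.imwrite(f"pics/{n}_full.png",im[:,:,::-1])
    for k in("pointer","band"):
        d=robot.spot_point(k,c);print(c,k,[(local(g,e["centre"]),e["score"]) for e in d[:2]])
a=cv2.imread("pics/s2_full.png")[215:295,240:310];b=cv2.imread("pics/t2_full.png")[200:310,320:390]
a=cv2.resize(a,None,fx=5,fy=5,interpolation=2);b=cv2.resize(b,None,fx=5,fy=5,interpolation=2)
cv2.imwrite("pics/z2.png",np.hstack([cv2.copyMakeBorder(a,0,550-a.shape[0],0,0,0),b]))
E
```

```text
7.05 [ 0.5496124  -0.11074888  0.26118611] [3.13736251e+00 6.99255651e-04 1.61075444e+00] 0.013752443228874171 [ 7.52458475 -0.33854879 -0.427895  ] [-0.07802225 -0.00035702]
top pointer [(array([-0.09063102,  0.11538644]), 0.94), (array([ 8.09708658e-05, -1.52234450e-03]), 0.7)]
top band [(array([-0.09337245,  0.11189294]), 0.39)]
scene pointer [(array([-0.08745349,  0.11475929]), 0.87)]
scene band []
```

View pics/z2.png

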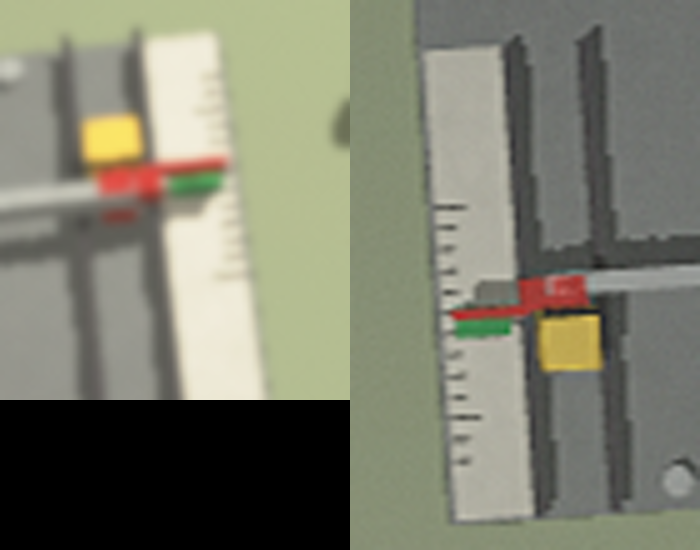

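The needle now covers the tab's housing-side half in both views (top needle line (340.6,263.2)–(354,262.2)), and the rider is pushed just ahead. I'll convert this to millimetres.

```bash
python3 - <<'E'
from h import *
g=np.load("g.npy")
for c,uv in(("top",(340.6,263.2)),("top",(354,262.2)),("scene",(285.6,247.4)),("scene",(273,248.8))):
    print(c,local(g,back(c,uv,.034)))
E
```

```text
top [-0.08810964  0.12907929]
top [-0.0878846   0.10324604]
scene [-0.0862359  0.1315993]
scene [-0.08624136  0.10622349]
```

The pointer is at about −87.5 mm and the band at −90.3 mm, so I go 3 mm further and hold.

>>> play_rows(
  translation=[
    [0, -0.03, 0],
    [0, -0.03, 0],
    [0, -0.01, 0],
    [0, 0, 0],
    [0, 0, 0],
    [0, 0, 0],
    [0, 0, 0],
    [0, 0, 0],
  ],
  twist=[
    [0, 0, 0],
    [0, 0, 0],
    [0, 0, 0],
    [0, 0, 0],
    [0, 0, 0],
    [0, 0, 0],
    [0, 0, 0],
    [0, 0, 0],
  ],
  gripper=[-1, -1, -1, -1, -1, -1, -1, -1],
)

```text
time: 8.15
tool_pos: [0.547, -0.1109, 0.2612]
ee_rot: [3.137, 0.001, 1.611]
wrist_force: [8.7, -0.3, -0.9]
width: 0.0137
finger_force: 30.0
```

```bash
python3 - <<'E'
from h import *
o=robot.get_obs();g=np.load("g.npy");p=o["tool_pos"];print(o["time"],o["width"],o["wrist_force"],local(g,p))
b=robot.snapshot("top")[200:310,320:390,::-1];a=robot.snapshot("scene")[215:295,240:310,::-1]
a=cv2.resize(a,None,fx=5,fy=5,interpolation=2);b=cv2.resize(b,None,fx=5,fy=5,interpolation=2)
cv2.imwrite("pics/z3.png",np.hstack([cv2.copyMakeBorder(a,0,550-a.shape[0],0,0,0),b]))
E
```

```text
8.15 0.01372458699973709 [ 8.68338411 -0.2592075  -0.92450005] [-0.08065046 -0.00037054]
```

View pics/z3.png

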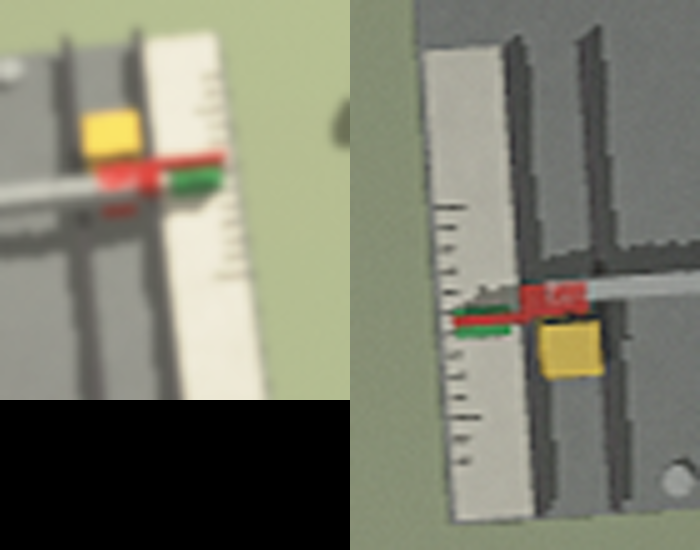

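The top view shows the needle (y≈320) across the middle of the green tab (308–338). I keep holding, then ease back.

>>> play_rows(
  translation=[
    [0, 0, 0],
    [0, 0, 0],
    [0, 0, 0],
    [0, 0, 0],
    [0, 0, 0],
    [0, 0, 0],
    [0, 0, 0],
    [0, 0, 0],
  ],
  twist=[
    [0, 0, 0],
    [0, 0, 0],
    [0, 0, 0],
    [0, 0, 0],
    [0, 0, 0],
    [0, 0, 0],
    [0, 0, 0],
    [0, 0, 0],
  ],
  gripper=[-1, -1, -1, -1, -1, -1, -1, -1],
)

```text
time: 9.05
tool_pos: [0.547, -0.1109, 0.2612]
ee_rot: [3.137, 0.001, 1.611]
wrist_force: [8.4, -0.5, -0.4]
width: 0.0136
finger_force: 30.0
```

>>> play_rows(
  translation=[
    [0, 0, 0],
    [0, 0, 0],
    [0, 0, 0],
    [0, 0, 0],
    [0, 0, 0],
    [0, 0, 0],
    [0, 0, 0],
    [0, 0, 0],
  ],
  twist=[
    [0, 0, 0],
    [0, 0, 0],
    [0, 0, 0],
    [0, 0, 0],
    [0, 0, 0],
    [0, 0, 0],
    [0, 0, 0],
    [0, 0, 0],
  ],
  gripper=[-1, -1, -1, -1, -1, -1, -1, -1],
)

```text
time: 9.85
tool_pos: [0.547, -0.1109, 0.2612]
ee_rot: [3.137, 0.001, 1.611]
wrist_force: [7.9, 0.4, -0.3]
width: 0.0143
finger_force: 30.0
```

>>> play_rows(
  translation=[
    [0, 0.05, 0],
    [0, 0.1, 0],
    [0, 0.1, 0],
    [0, 0.1, 0],
    [0, 0.1, 0],
    [0, 0.1, 0],
    [0, 0.1, 0],
    [0, 0.1, 0],
  ],
  twist=[
    [0, 0, 0],
    [0, 0, 0],
    [0, 0, 0],
    [0, 0, 0],
    [0, 0, 0],
    [0, 0, 0],
    [0, 0, 0],
    [0, 0, 0],
  ],
  gripper=[-1, -1, -1, -1, -1, -1, -1, -1],
)

```text
time: 10.65
tool_pos: [0.5765, -0.1097, 0.2612]
ee_rot: [3.14, 0.0, 1.611]
wrist_force: [3.7, -0.6, 3.7]
width: 0.0139
finger_force: 30.0
```

>>> play_rows(
  translation=[
    [0, 0.1, 0],
    [0, 0.1, 0],
    [0, 0.08, 0],
    [0, 0.05, 0],
    [0, 0.04, 0],
    [0, 0.02, 0],
    [0, 0, 0],
    [0, 0, 0],
  ],
  twist=[
    [0, 0, 0],
    [0, 0, 0],
    [0, 0, 0],
    [0, 0, 0],
    [0, 0, 0],
    [0, 0, 0],
    [0, 0, 0],
    [0, 0, 0],
  ],
  gripper=[-1, -1, -1, -1, -1, -1, -1, -1],
)

```text
time: 11.45
tool_pos: [0.592, -0.109, 0.2612]
ee_rot: [3.141, 0.0, 1.611]
wrist_force: [2.7, 0.7, 5.5]
width: 0.0136
finger_force: 30.0
```

```bash
python3 - <<'E'
from h import *
o=robot.get_obs();g=np.load("g.npy");p=o["tool_pos"];print(o["time"],o["width"],o["wrist_force"],local(g,p))
E
```

```text
11.45 0.013617248702091743 [2.72184633 0.69786533 5.47051297] [-0.03556638 -0.00030595]
```

It is back at the starting grip position. I nudge 0.8 mm to seat it, open gently, then rise.

>>> play_rows(
  translation=[
    [0, 0.02, 0],
    [0, 0, 0],
    [0, 0, 0],
    [0, 0, 0],
    [0, 0, 0],
    [0, 0, 0],
    [0, 0, 0],
    [0, 0, 0],
  ],
  twist=[
    [0, 0, 0],
    [0, 0, 0],
    [0, 0, 0],
    [0, 0, 0],
    [0, 0, 0],
    [0, 0, 0],
    [0, 0, 0],
    [0, 0, 0],
  ],
  gripper=[-1, -1, -1, -0.5, 0, 0.2, 0.2, 0.2],
)

```text
time: 12.25
tool_pos: [0.5924, -0.109, 0.2601]
ee_rot: [-3.14, -0.0, 1.611]
wrist_force: [-0.5, 0.6, 0.6]
width: 0.0504
finger_force: 0.0
```

>>> play_rows(
  translation=[
    [0, 0, 0],
    [0, 0, -0.3],
    [0, 0, -0.6],
    [0, 0, -0.6],
    [0, 0, -0.6],
    [0, 0, -0.6],
    [0, 0, 0],
    [0, 0, 0],
  ],
  twist=[
    [0, 0, 0],
    [0, 0, 0],
    [0, 0, 0],
    [0, 0, 0],
    [0, 0, 0],
    [0, 0, 0],
    [0, 0, 0],
    [0, 0, 0],
  ],
  gripper=[0.2, 0.2, 0.2, 0.2, 0.2, 0.2, 0.2, 0.2],
)

```text
time: 13.05
tool_pos: [0.5925, -0.1089, 0.3694]
ee_rot: [3.14, 0.001, 1.611]
wrist_force: [-0.1, -0.2, 0.2]
width: 0.0568
finger_force: 0.0
```

```bash
python3 - <<'E'
from h import *
o=robot.get_obs();g=np.load("g.npy");p=o["tool_pos"];print(o["time"],p,o["width"],o["wrist_force"])
b=robot.snapshot("top")[200:310,320:390,::-1];a=robot.snapshot("scene")[215:295,240:310,::-1]
for c in("top","scene"):
  for k in("pointer","rider"):print(c,k,[(local(g,e["centre"]),e["score"]) for e in robot.spot_point(k,c)[:1]])
a=cv2.resize(a,None,fx=5,fy=5,interpolation=2);b=cv2.resize(b,None,fx=5,fy=5,interpolation=2)
cv2.imwrite("pics/z4.png",np.hstack([cv2.copyMakeBorder(a,0,550-a.shape[0],0,0,0),b]))
E
```

```text
13.05 [ 0.59254066 -0.10893321  0.36942369] 0.056847318071477825 [-0.10708542 -0.2023547   0.16531928]
top pointer [(array([-0.04865271,  0.11651404]), 0.6)]
top rider [(array([-0.08700276,  0.0859184 ]), 0.73)]
scene pointer [(array([-0.04517941,  0.115775  ]), 0.57)]
scene rider [(array([0.06787472, 0.22275357]), 0.68)]
```

View pics/z4.png

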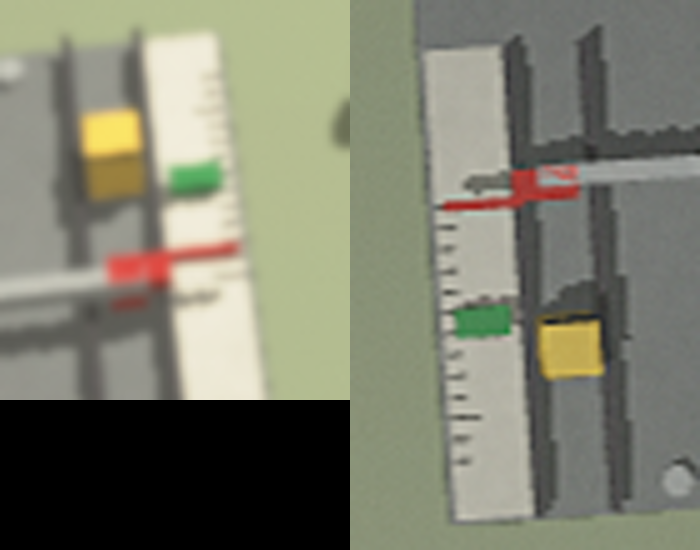

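The slide is home with the needle back at its start. The rider's back edge (top view y≈317) is level with the middle of the green tab (y≈320), and the gripper is clear. I hand the job in.

```bash
python3 -c "
from bench import robot
print(robot.close_job())"
```

```text
the job is handed in; nothing more can be done
None
```

The spring got its proof pull: I held the pointer over the middle of the green band for about two seconds and eased the slide home. The rider was left with its back edge level with the band, and the job is handed in; no verdict was returned.

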